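# Make up two loan charging kits

### The arm

A 7-joint arm with a two-finger parallel gripper is mounted at the origin on the work surface. World frame = base frame: x ahead of the robot, y to its left, z up, the work surface at z = 0. Lengths are in m, angles in rad, forces in N, time in s.
With the tool pointing down it reaches from about 0.4 to 0.875 m from the base axis. Payload 19.3 kg.
Tool frame: the origin (TCP) lies midway between the tips of the shut fingers; the grasp point (between the pads) lies 19 mm behind it (bot.grip_depth is the z of the grasp point in the tool frame, in m); z points along the fingers, y is the line along which they close (so a half turn about z gives the same grasp; the last joint's range is limited). The gripper opens to 85 mm and grips with 20 to 120 N. Pads are 22 mm wide; open, the fingers measure 114 mm over their backs; the gripper's body (76 mm by 85 mm) begins 54 mm behind the grasp point. The pads swing forward as they close: fully open they stand 13 mm farther back than shut.
Start: joints at [-0.07, 0.521, -0.036, 1.599, 0.021, 1.021, -0.113], TCP at [0.625, -0, 0.231] pointing down, gripper open.
Joint ranges: [-2.91, 2.91], [-0.3, 2.13], [-1.5, 1.42], [0.17, 2.43], [-1.26, 4.41], [0.16, 1.93], [-2.52, 2.52]. Speed limits (rad/s): [1.89, 1.89, 2.39, 2.39, 3.01, 3.01, 3.01].

### API

Orientations are given as a unit quaternion [w, x, y, z].
In Python, from station import bot, eyes, close_job gives the robot as it stands.
- The arm moves only by the tool servo_tool, never from a script. Its argument "moves" is a list of rows, each a list of 3 entries, a list of its own where there are three numbers: the shift along the tool's x, y, z in cm, then the turn, a rotation vector about the tool's x, y, z in rad, then the finger opening in cm, from 0 to 8.54. In form: [[[x, y, z], [rx, ry, rz], hand], ...]. A call has 1 to 12 rows; each row shifts and turns the commanded pose from where the row before left it, along the tool's axes as they then stand; what a row does not reach is not made up. A row lasts 1/12 s, in which the tool goes at most 41.7 mm and 7.16 degrees, less where a joint would pass 70% of its speed; a pose out of reach is approached as far as the arm can. A call with a gripper value outside its range is refused whole. The fingers move at their own pace and stop on an object; "grip_force" is the grip in N (left out, the last holds). Time passes only in rows, so rows that do not move let the fingers close. It gives the time, the measured TCP pose, the force, the opening and the grip force at its end, in the units of the state.
- bot.get_state(): the state, without advancing time (a new reading comes with each control period).
- eyes.snapshot(name): name is "scene" or "side" or "wrist"; returns the picture (420x560x3 uint8, blue, green, red); there is no depth.
- eyes.calibration(name): a dict with "fx", "fy", "cx", "cy" (pixels), "eye" and "attitude" of the camera in the world. Camera axes: x right, y down, z forward; pixel columns grow to the right and rows downward; lengths in m; the calibration is good to about 2 mm. A picture is of the moment at which its call begins: read the wrist's pose just before it. calibration takes no time and is no camera call; for the wrist camera it gives the pose at the moment of the call.
- close_job(): hands the job in; it is judged then, once.
The state is a dict: "clock": time; "joints": joint angles; "joint_vel": joint speeds; "tau": joint torques, N m; "position": TCP position; "ee_rot": TCP orientation; "contact_force": force on the tool from outside, world axes, zero at the start; "torque": the same for the moment, N m; "finger_gap": finger opening in m; "grip_force": force on a finger pad.
Only numpy, scipy, OpenCV 4.12 (cv2) and the standard library are available. Lean on these libraries where they do the work, as an engineer would, in place of code of your own. Each camera call takes 0.05 s, during which the arm holds its last target. There are 200 camera calls.

### The job

Make up the two loan kits from the stock lying about the bench: in the three-bay tray put the keypad phone in the long bay, the earbud case in the middle-sized bay and the cube charger in the small square bay; in the two-bay tray put the power bank in the long bay and the two-port charger in the short bay. Each goes down flat on the floor of its bay, same side up as it lies now and lengthwise in the bay, set down rather than dropped. The travel adapter and the roll of tape are not wanted: leave them where they are.

Things in the scene. Friction and masses are not known exactly. Their poses are not given: they have to be found in the camera images.
- phone_tray: Three-bay kit tray: white carton base, black foam insert, 164 (x) by 160 (y) by 13 mm high, fixed; origin centre of underside, z up. Grey bay floors 4 mm above the underside. Bays (x by y, centre in tray frame): long 68x140 mm at (-38, 0); middle-sized 62x76 at (41, -32); square 48x48 at (41, 46). Things stand out above the foam: hold them by the upper part, fingertips over the foam
- travel_tray: Two-bay kit tray, smaller, same make: 144 (x) by 132 (y) by 13 mm high, fixed; origin centre of underside, z up. Bay floors 4 mm above the underside. Bays (x by y, centre in tray frame): long 58x112 mm at (-33, 0); short 50x76 at (37, 0). It and the three-bay tray lie left and right of the bench's middle, either way, turned up to 0.2 rad
- phone: Rugged keypad phone, black with a small screen and a grey keypad, lying on its back: 52 (x) by 124 (y, its length) by 22 mm thick, about 0.15 kg; origin at the centre of its underside, z up
- earbud_case: White earbud charging case, a rounded pebble with a seam round it, lying flat: 46 (x) by 60 (y, its length) by 25 mm high, edges rounded by 7 mm, 0.05 kg; origin at the centre of its underside, z up
- cube_charger: Small white cube charger, 30 by 30 by 30 mm, standing with its two steel prongs upwards (prongs 15 mm long, top at 45 mm, in the middle 15 mm of the top face), 0.045 kg; origin at the centre of its underside, z up
- power_bank: Dark grey metal power bank with a black end band and four tiny lamps, lying flat: 42 (x) by 96 (y, its length) by 26 mm high, about 0.2 kg; origin at the centre of its underside, z up
- two_port_charger: White two-port wall charger, an oblong block with its prongs folded flat into two dark grooves on top: 34 (x) by 60 (y, its length) by 32 mm high, about 0.11 kg; origin at the centre of its underside, z up
- travel_adapter: Not wanted, leave standing: grey universal travel adapter, a 52 by 52 mm block 54 mm tall with a socket face on top; origin at the centre of its underside
- tape_roll: Not wanted, leave lying: roll of black tape, 84 mm across with a 54 mm hole, 19 mm high, lying flat; origin at the centre of its underside

How it is judged:
At the end, for the whole second after the job is handed in: each of the five lies in its own bay: within 12 mm of its centre along each tray axis, 4 mm of its floor, upright to 0.12 rad, lengthwise along tray y to 0.35 rad either way round (cube charger any way), at rest; travel adapter and tape within 30 mm of their start (x of phone in the frame of phone_tray between -0.05 and -0.026 m and y of phone in the frame of phone_tray between -0.012 and 0.012 m and z of phone in the frame of phone_tray between 0 and 0.008 m and angle between each of phone, earbud_case, cube_charger, power_bank, two_port_charger's own z axis and vertical below 0.12 rad and angle between the y axis of each of phone, earbud_case and the y axis of phone_tray, either way round below 0.35 rad and linear speed of each of phone, earbud_case, cube_charger, power_bank, two_port_charger below 0.02 m/s and angular speed of each of phone, earbud_case, cube_charger, power_bank, two_port_charger below 0.2 rad/s and x of earbud_case in the frame of phone_tray between 0.029 and 0.053 m and y of earbud_case in the frame of phone_tray between -0.044 and -0.02 m and z of earbud_case in the frame of phone_tray between 0 and 0.008 m and x of cube_charger in the frame of phone_tray between 0.029 and 0.053 m and y of cube_charger in the frame of phone_tray between 0.034 and 0.058 m and z of cube_charger in the frame of phone_tray between 0 and 0.008 m and x of power_bank in the frame of travel_tray between -0.045 and -0.021 m and y of power_bank in the frame of travel_tray between -0.012 and 0.012 m and z of power_bank in the frame of travel_tray between 0 and 0.008 m and angle between the y axis of each of power_bank, two_port_charger and the y axis of travel_tray, either way round below 0.35 rad and x of two_port_charger in the frame of travel_tray between 0.025 and 0.049 m and y of two_port_charger in the frame of travel_tray between -0.012 and 0.012 m and z of two_port_charger in the frame of travel_tray between 0 and 0.008 m and distance of each of travel_adapter, tape_roll from where it was at the start of the episode below 0.03 m); the robot touches nothing.
It fails at once if a thing is dropped or thrown: it moves faster than 0.7 m/s with no finger on it (a free fall of about 25 mm) ((linear speed of phone above 0.7 m/s and contact force between the fingers and phone below 0.01 N) or (linear speed of earbud_case above 0.7 m/s and contact force between the fingers and earbud_case below 0.01 N) or (linear speed of cube_charger above 0.7 m/s and contact force between the fingers and cube_charger below 0.01 N) or (linear speed of power_bank above 0.7 m/s and contact force between the fingers and power_bank below 0.01 N) or (linear speed of two_port_charger above 0.7 m/s and contact force between the fingers and two_port_charger below 0.01 N)).
It fails at once if the travel adapter or the roll of tape is moved by more than 30 mm (distance of any of travel_adapter, tape_roll from where it was at the start of the episode above 0.03 m).
It also fails if it takes over 120 s, if anything falls off the work surface, if the arm or the gripper's body presses on something with over 40 N, if the wrist force passes 120 N, or if a joint passes its speed limit or range.

## Working session

There is one attempt and no reset: what is moved stays moved. The work goes in short steps, Python scripts to look and compute and a tool call to move; the robot and the scene stay as the last step left them, time stands still between calls to the robot, and variables do not carry over. Pictures are saved under pics/ and viewed, at most 14 in all, crops included, and the job is handed in when it is done.

Besides the shell and the picture viewer there is one more tool, called after "Emit:" as a command line: name --argument value ..., lists and objects as JSON in quotes. servo_tool: Moves the arm, as the interface text tells. Its arguments: {"type":"object","properties":{"moves":{"type":"array","items":{"type":"array"}},"grip_force":{"type":"number"}},"required":["moves"]}

```bash
mkdir -p pics; ls; python3 - <<'E'
from station import bot,eyes
import cv2
print(bot.get_state(),bot.grip_depth)
for n in("scene","side","wrist"):
    print(n,eyes.calibration(n)); cv2.imwrite(f"pics/{n}0.png",eyes.snapshot(n))
E
```

```text
pics
{'clock': 0.0, 'joints': array([-0.07020694,  0.52202832, -0.03635267,  1.60002436,  0.0212034 ,
        1.02108719, -0.11284241]), 'joint_vel': array([-0.0001401 ,  0.00061673, -0.0028847 ,  0.00032628,  0.00119503,
       -0.00074983,  0.00037537]), 'tau': array([-4.24098413e-03, -9.27110124e+01,  1.97758444e+00, -3.69928443e+01,
        1.76317629e-02,  8.19846697e-03, -6.58496788e-05]), 'position': array([ 6.24652752e-01, -1.96254977e-05,  2.30710675e-01]), 'ee_rot': array([-3.84031204e-04,  7.07114247e-01,  7.07099076e-01, -4.36059428e-04]), 'contact_force': array([0.65332334, 0.19635626, 0.77318781]), 'torque': array([-0.02643962, -0.01901767, -0.00701244]), 'grip_force': 0.0, 'finger_gap': 0.08517134663603824} -0.0187
scene {'fx': 487.2596471381945, 'fy': 487.2596471381945, 'cx': 277.518209973592, 'cy': 212.52212870593505, 'eye': array([ 1.39312829, -0.70279936,  0.87101977]), 'attitude': array([-0.40333292,  0.81032517,  0.38014766, -0.19021942])}
side {'fx': 460.0888238274235, 'fy': 460.0888238274235, 'cx': 284.8127856067159, 'cy': 212.70981690236798, 'eye': array([ 0.3302924 , -0.74711236,  0.67223305]), 'attitude': array([-0.42874862,  0.89272289, -0.12523973,  0.05945973])}
wrist {'fx': 306.87627544310965, 'fy': 306.87627544310965, 'cx': 282.97899292301383, 'cy': 209.33482837717062, 'eye': array([0.62500672, 0.07674386, 0.37320778]), 'attitude': array([ 1.52935462e-01,  9.88235555e-01,  4.69602216e-04, -1.00564076e-03])}
```

View pics/scene0.png

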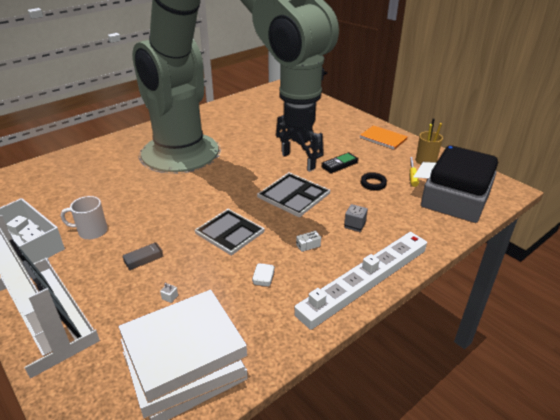

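View pics/side0.png

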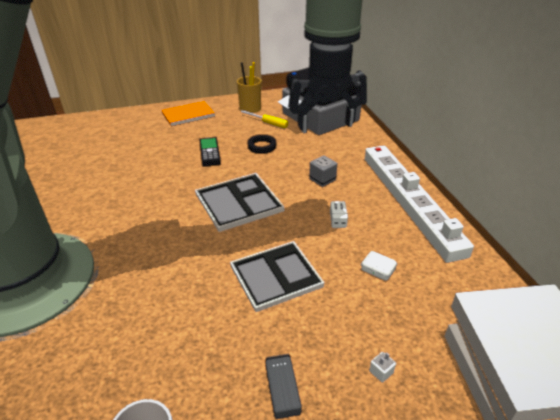

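View pics/wrist0.png

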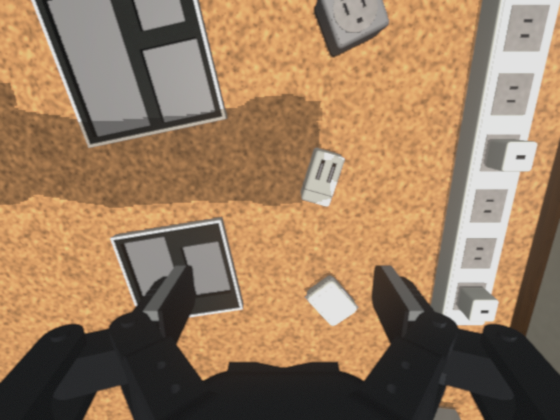

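```bash
cat > h.py <<'E'
import numpy as np, cv2, glob, pickle
from scipy.spatial.transform import Rotation as R
from station import bot, eyes
def rot(q): return R.from_quat([q[1],q[2],q[3],q[0]]).as_matrix()
def ray(c,p):
    d=rot(c["attitude"])@np.array([(p[0]-c["cx"])/c["fx"],(p[1]-c["cy"])/c["fy"],1.])
    return np.array(c["eye"]),d
def onz(c,p,z):
    e,d=ray(c,p); return e+d*(z-e[2])/d[2]
def tri(*cp):
    A=0;b=0
    for c,p in cp:
        e,d=ray(c,p); d=d/np.linalg.norm(d); M=np.eye(3)-np.outer(d,d); A=A+M; b=b+M@e
    return np.linalg.solve(A,b)
def proj(c,X):
    v=rot(c["attitude"]).T@(np.asarray(X)-c["eye"]); return np.array([c["cx"]+c["fx"]*v[0]/v[2],c["cy"]+c["fy"]*v[1]/v[2]])
def snap(name,tag):
    c=eyes.calibration(name); im=eyes.snapshot(name); cv2.imwrite(f"pics/{tag}.png",im); pickle.dump(c,open(f"pics/{tag}.pkl","wb")); return c,im
def load(tag): return pickle.load(open(f"pics/{tag}.pkl","rb"))
def st():
    s=bot.get_state(); r=rot(s["ee_rot"])
    print("t%.1f"%s["clock"],"pos",s["position"].round(4),"tooly ang",np.arctan2(r[1,1],r[0,1]).round(3),"z",r[:,2].round(3),"F",s["contact_force"].round(1),"gap",round(s["finger_gap"],4),"grip",round(s["grip_force"],1),"j7",s["joints"][6].round(2))
    return s
E
python3 - <<'E'
from h import *
c=eyes.calibration("side");d=eyes.calibration("scene");w=eyes.calibration("wrist")
for n in("side","scene","wrist"): pickle.dump(eyes.calibration(n),open(f"pics/{n}0.pkl","wb"))
S={"phone":(209,150,340,161,.02),"tape":(262,143,374,180,.019),"adapter":(323,163,356,211,.054),"twoport":(339,211,308,239,.032),"ear":(379,264,263,273,.025),"cube":(382,362,168,290,.03),"pbank":(283,384,143,255,.026),"ptray":(239,201,293,193,.01),"ttray":(277,274,230,231,.01)}
for k,v in S.items(): print(k,onz(c,v[:2],v[4]).round(3),onz(d,v[2:4],v[4]).round(3),tri((c,v[:2]),(d,v[2:4])).round(3))
E
```

```text
phone [0.429 0.357 0.02 ] [0.437 0.362 0.02 ] [0.43  0.37  0.013]
tape [0.578 0.355 0.019] [0.588 0.363 0.019] [0.581 0.371 0.011]
adapter [0.687 0.159 0.054] [0.694 0.161 0.054] [0.69  0.166 0.049]
twoport [ 0.667 -0.006  0.032] [ 0.679 -0.006  0.032] [0.671 0.002 0.024]
ear [ 0.686 -0.177  0.025] [ 0.698 -0.174  0.025] [ 0.691 -0.169  0.016]
cube [ 0.594 -0.383  0.03 ] [ 0.603 -0.386  0.03 ] [ 0.596 -0.382  0.024]
pbank [ 0.433 -0.375  0.026] [ 0.448 -0.372  0.026] [ 0.435 -0.367  0.014]
ptray [0.464 0.121 0.01 ] [0.467 0.126 0.01 ] [0.465 0.128 0.006]
ttray [ 0.489 -0.134  0.01 ] [ 0.495 -0.132  0.01 ] [ 0.49  -0.129  0.005]
```

Emit:
servo_tool --moves '[[[3.2,-1.2,0],[0,0,0],8.5],[[3.2,-1.2,0],[0,0,0],8.5],[[3.2,-1.2,0],[0,0,0],8.5],[[3.2,-1.2,0],[0,0,0],8.5],[[3.2,-1.2,0],[0,0,0],8.5],[[3.2,-1.2,0],[0,0,0],8.5],[[3.2,-1.2,0],[0,0,0],8.5],[[3.2,-1.2,0],[0,0,0],8.5],[[0,0,0],[0,0,0],8.5],[[0,0,0],[0,0,0],8.5]]'

```text
clock: 0.98
position: [0.528, 0.2578, 0.2311]
ee_rot: [-0.0, 0.706, 0.708, -0.0]
contact_force: [0.7, -1.3, -0.2]
finger_gap: 0.085
grip_force: 0.0
```

```bash
python3 - <<'E'
from h import *
st(); c,im=snap("wrist","A"); cv2.imwrite("pics/A2.png",cv2.resize(im,(800,600),interpolation=cv2.INTER_CUBIC))
E
```

```text
t1.0 pos [0.528  0.2578 0.2311] tooly ang 0.003 z [-0.001  0.    -1.   ] F [ 0.7 -1.3 -0.2] gap 0.085 grip 0.0 j7 -0.59
```

View pics/A2.png

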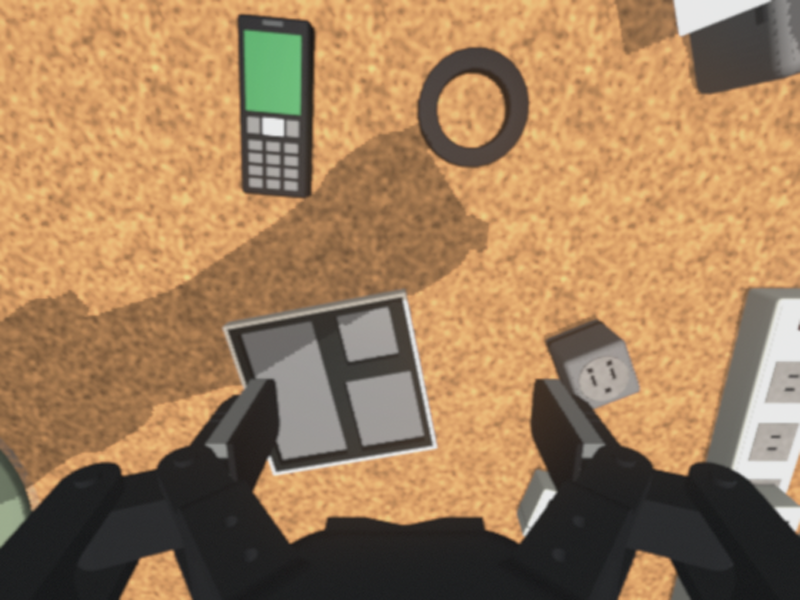

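```bash
python3 - <<'E'
from h import *
A=load("A");W=load("wrist0");k=1.42857
a=lambda u,v:(u/k,v/k)
print("tray BR",tri((A,a(435,446)),(W,(223,117))).round(4),"BL",tri((A,a(273,474)),(W,(91,145))).round(4))
print("mid bay BR floor",tri((A,a(425,437)),(W,(214,112))).round(4))
for z in(.011,.013):
  P=[onz(A,a(*p),z)[:2] for p in((224,326),(404,291),(435,446),(273,474))]
  P=np.array(P);print(z,P.round(4).tolist(),"ctr",P.mean(0).round(4),"yaw",[np.arctan2(*(d[::-1])).round(3) for d in(P[1]-P[0],P[2]-P[3])],[np.arctan2(-d[0],d[1]).round(3) for d in(P[0]-P[3],P[1]-P[2])], "len",np.linalg.norm(P[1]-P[0]),np.linalg.norm(P[1]-P[2]))
F=[onz(A,a(*p),.004)[:2].round(4) for p in((338,318),(389,307),(399,352),(347,362),(346,380),(411,371),(424,437),(361,447),(315,321),(346,447))];print(F)
P=np.array([onz(A,a(*p),.022)[:2] for p in((239,15),(305,20),(301,195),(243,193))]);print("phone",P.round(4),P.mean(0))
print("phone base right",onz(A,a(314,25),0),onz(A,a(310,196),0))
print("twoport W",[onz(W,p,.032)[:2].round(4) for p in((318,149),(344,153),(329,194),(304,190))])
print("ear",[onz(W,p,.018)[:2].round(4) for p in((335,273),(356,302),(330,326),(307,299))])
E
```

```text
tray BR [0.5575 0.0716 0.0132] BL [0.4006 0.0397 0.0131]
mid bay BR floor [0.5473 0.0772 0.0075]
0.011 [[0.3684, 0.194], [0.5276, 0.227], [0.5583, 0.0703], [0.3982, 0.0368]] ctr [0.4631 0.132 ] yaw [np.float64(0.205), np.float64(0.206)] [np.float64(0.187), np.float64(0.193)] len 0.16261628873786244 0.1596847147399297
0.013 [[0.3693, 0.1947], [0.5276, 0.2276], [0.5581, 0.0717], [0.3989, 0.0384]] ctr [0.4635 0.1331] yaw [np.float64(0.205), np.float64(0.206)] [np.float64(0.187), np.float64(0.193)] len 0.1617191012180679 0.15880370131699056
[array([0.4685, 0.1994]), array([0.5143, 0.21  ]), array([0.5232, 0.1664]), array([0.4751, 0.1561]), array([0.4735, 0.1375]), array([0.5344, 0.1471]), array([0.5478, 0.0755]), array([0.4856, 0.0636]), array([0.4477, 0.1964]), array([0.4708, 0.0636])]
phone [[0.4116 0.4307]
 [0.4575 0.4278]
 [0.4467 0.3082]
 [0.4015 0.3096]] [0.42932446 0.36908778]
phone base right [0.45962007 0.43043365 0.        ] [0.4490524  0.30581189 0.        ]
twoport W [array([0.6628, 0.0381]), array([0.6916, 0.0337]), array([ 0.6773, -0.0129]), array([ 0.6485, -0.0082])]
ear [array([ 0.6921, -0.1226]), array([ 0.7225, -0.1663]), array([ 0.6894, -0.2048]), array([ 0.6566, -0.1618])]
```

Emit:
servo_tool --moves '[[[2.22,-1.95,2.4],[0,0,0],8.5],[[2.22,-1.95,2.4],[0,0,0],8.5],[[2.22,-1.95,2.4],[0,0,0],8.5],[[2.22,-1.95,2.4],[0,0,0],8.5],[[2.24,-1.95,2.4],[0,0,0],8.5],[[0,0,0],[0,0,0.089],8.5],[[0,0,0],[0,0,0],8.5],[[0,0,0],[0,0,0],8.5]]'

```text
clock: 1.7
position: [0.4326, 0.366, 0.1113]
ee_rot: [0.001, 0.738, 0.675, -0.0]
contact_force: [0.5, 0.2, 0.7]
finger_gap: 0.0852
grip_force: 0.0
```

```bash
python3 - <<'E'
from h import *
st(); c,im=snap("wrist","B"); cv2.imwrite("pics/B2.png",cv2.resize(im,(800,600),interpolation=cv2.INTER_CUBIC))
P=np.array([.4305,.369]);t=-.086
for z in(.022,):
  print([ (proj(c,[*(P+np.array([np.cos(t)*x-np.sin(t)*y,np.sin(t)*x+np.cos(t)*y])),z])*1.42857).round(0) for x,y in((-.026,.062),(.026,.062),(.026,-.062),(-.026,-.062))])
E
```

```text
t1.7 pos [0.4326 0.366  0.1113] tooly ang -0.089 z [ 0.001 -0.001 -1.   ] F [0.5 0.2 0.7] gap 0.0852 grip 0.0 j7 -0.96
[array([349., 185.]), array([450., 184.]), array([444., 399.]), array([357., 399.])]
```

View pics/B2.png

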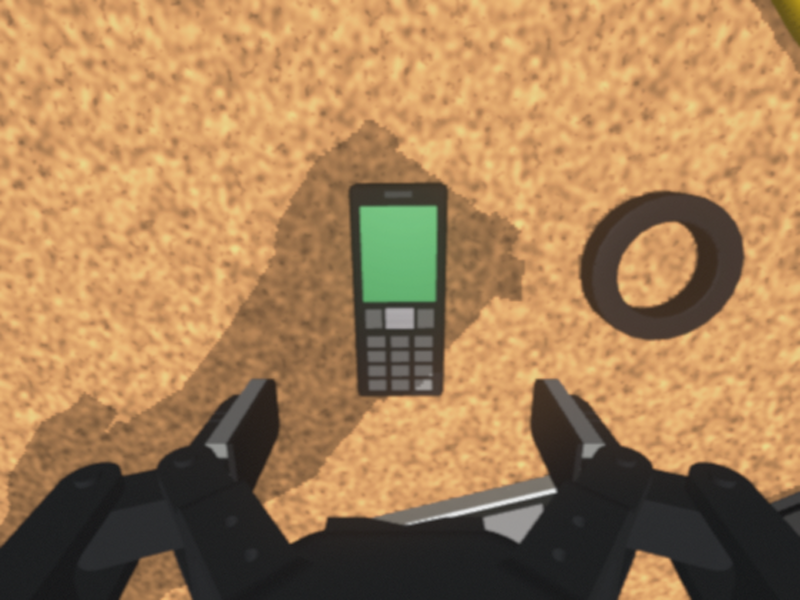

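Emit:
servo_tool --moves '[[[0.3,-0.2,0],[0,0,0],8.5],[[0,0,3.0],[0,0,0],8.5],[[0,0,3.0],[0,0,0],8.5],[[0,0,2.5],[0,0,0],8.5],[[0,0,1.9],[0,0,0],8.5],[[0,0,0],[0,0,0],8.5],[[0,0,0],[0,0,0],4],[[0,0,0],[0,0,0],4],[[0,0,0],[0,0,0],4],[[0,0,0],[0,0,0],4],[[0,0,0],[0,0,0],4],[[0,0,0],[0,0,0],4]]' --grip_force 40

```text
clock: 2.75
position: [0.4307, 0.3708, 0.0092]
ee_rot: [0.0, 0.738, 0.675, 0.001]
contact_force: [-0.6, -2.4, 8.2]
finger_gap: 0.0509
grip_force: 40.8
```

```bash
python3 -c "
from h import *
st()"
```

```text
t2.8 pos [0.4307 0.3708 0.0092] tooly ang -0.089 z [ 0.002  0.002 -1.   ] F [-0.6 -2.4  8.2] gap 0.0509 grip 40.8 j7 -0.98
```

```bash
cat >> h.py <<'E'
def plan(x,y,z,ang):
    "total shift in tool axes (cm) in present attitude, then turn about tool x,y,z"
    s=st(); r=rot(s["ee_rot"]); d=r.T@(np.array([x,y,z])-s["position"])*100
    c,q=np.cos(ang),np.sin(ang); T=np.array([[-q,c,0],[c,q,0],[0,0,-1.]])
    print("shift",d.round(2),"turn",R.from_matrix(r.T@T).as_rotvec().round(3))
def tray(T,b):
    x,y,t=T; return np.array([x+np.cos(t)*b[0]-np.sin(t)*b[1],y+np.sin(t)*b[0]+np.cos(t)*b[1]]).round(4)
PT=(.4633,.1325,.197)
E
python3 -c "
from h import *
p=tray(PT,(-.038,.0018));print(p);plan(*p,.09,.197)"
```

```text
[0.4257 0.1268]
t2.8 pos [0.4307 0.3708 0.0092] tooly ang -0.089 z [ 0.002  0.002 -1.   ] F [-0.6 -2.4  8.2] gap 0.0509 grip 40.8 j7 -0.98
shift [-24.34   1.68  -8.12] turn [ 0.002 -0.002 -0.286]
```

Emit:
servo_tool --moves '[[[0,0,-1],[0,0,0],4],[[0,0,-3],[0,0,0],4],[[0,0,-4],[0,0,0],4],[[0,0,0],[0,0,0],4]]'

```text
clock: 3.08
position: [0.4322, 0.3724, 0.0947]
ee_rot: [-0.0, 0.738, 0.675, 0.004]
contact_force: [2.6, 0.7, -0.9]
finger_gap: 0.0507
grip_force: 43.3
```

Emit:
servo_tool --moves '[[[-3.04,0.2,0],[0,0,0],4],[[-3.04,0.2,0],[0,0,0],4],[[-3.04,0.2,0],[0,0,0],4],[[-3.04,0.2,0],[0,0,0],4],[[-3.04,0.2,0],[0,0,0],4],[[-3.04,0.2,0],[0,0,0],4],[[-3.04,0.2,0],[0,0,0],4],[[-3.04,0.2,0],[0,0,0],4],[[0,0,0],[0,0,-0.095],4],[[0,0,0],[0,0,-0.095],4],[[0,0,0],[0,0,-0.095],4],[[0,0,0],[0,0,0],4]]'

```text
clock: 4.08
position: [0.4247, 0.1265, 0.0884]
ee_rot: [0.001, 0.633, 0.774, 0.001]
contact_force: [0.4, -0.8, -1.4]
finger_gap: 0.0508
grip_force: 43.2
```

```bash
python3 - <<'E'
from h import *
plan(.4257,.1268,.016,.197); c,im=snap("wrist","C"); cv2.imwrite("pics/C2.png",cv2.resize(im,(800,600),interpolation=cv2.INTER_CUBIC))
E
```

```text
t4.1 pos [0.4247 0.1265 0.0884] tooly ang 0.2 z [ 0.002  0.001 -1.   ] F [ 0.4 -0.8 -1.4] gap 0.0508 grip 43.2 j7 -0.39
shift [0.01 0.09 7.25] turn [ 0.002 -0.     0.003]
```

View pics/C2.png

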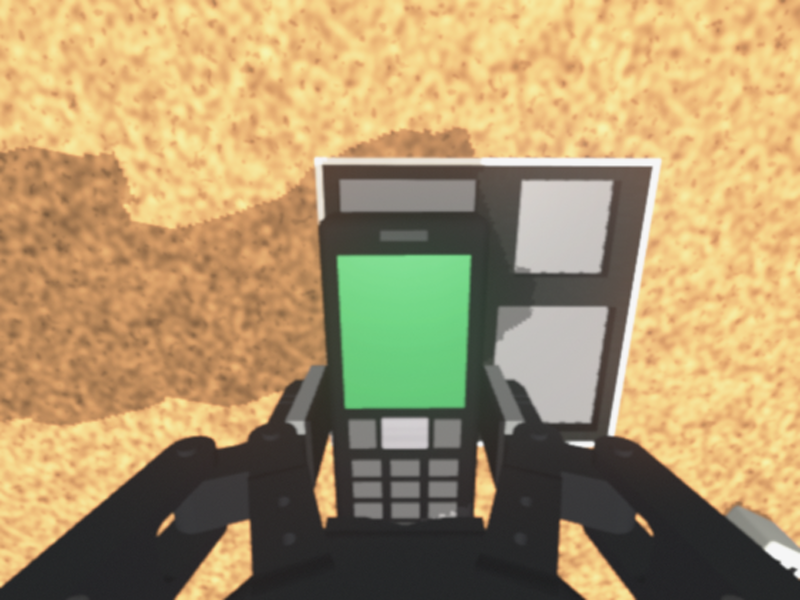

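```bash
python3 - <<'E'
from h import *
C=load("C");k=1.42857
P=np.array([onz(C,(u/k,v/k),.013)[:2] for u,v in((317,158),(660,159),(613,443))])
print(P.round(4),"ctr",(P[0]+P[2])/2, "ang",np.arctan2(*(P[1]-P[0])[::-1]),"len",np.linalg.norm(P[1]-P[0]),np.linalg.norm(P[1]-P[2]))
F=np.array([onz(C,(u/k,v/k),.004)[:2] for u,v in((340,180),(476,180))]);print("long bay far edge mid",F.mean(0),"expect",tray(PT,(-.038,.07)))
z=.0884-.0092+.022
G=np.array([onz(C,(u/k,v/k),z)[:2] for u,v in((321,221),(487,221))]);print("phone far end",G.mean(0),"->centre",G.mean(0)-.062*np.array([-np.sin(.2),np.cos(.2)]))
E
```

```text
[[0.3687 0.1945]
 [0.5279 0.2264]
 [0.5597 0.0722]] ctr [0.46421084 0.13334026] ang 0.19814913473374202 len 0.16240471654987756 0.1574630301223344
long bay far edge mid [0.41307423 0.19286256] expect [0.4123 0.1937]
phone far end [0.41259898 0.18500919] ->centre [0.42491648 0.12424506]
```

Emit:
servo_tool --moves '[[[0.1,0.1,2.5],[0,0,0],4],[[0,0,2.5],[0,0,0],4],[[0,0,1.3],[0,0,0],4],[[0,0,0.6],[0,0,0],4],[[0,0,0.4],[0,0,0],4],[[0,0,0.2],[0,0,0],4],[[0,0,0],[0,0,0],4]]'

```text
clock: 4.72
position: [0.425, 0.128, 0.0132]
ee_rot: [0.0, 0.635, 0.773, 0.0]
contact_force: [-0.2, -0.2, -1.6]
finger_gap: 0.0508
grip_force: 43.5
```

```bash
python3 -c "
from h import *
st()"
```

```text
t4.7 pos [0.425  0.128  0.0132] tooly ang 0.195 z [ 0.001 -0.    -1.   ] F [-0.2 -0.2 -1.6] gap 0.0508 grip 43.5 j7 -0.45
```

Emit:
servo_tool --moves '[[[0,0,0.1],[0,0,0],4],[[0,0,0],[0,0,0],5.5],[[0,0,0],[0,0,0],6.5],[[0,0,0],[0,0,0],8.0],[[0,0,0],[0,0,0],8.5],[[0,0,-2],[0,0,0],8.5],[[0,0,-3.5],[0,0,0],8.5],[[0,0,-3.5],[0,0,0],8.5],[[0,0,-3.5],[0,0,0],8.5],[[0,0,-3.5],[0,0,0],8.5],[[0,0,-3.5],[0,0,0],8.5],[[0,0,-1.0],[0,0,0],8.5]]'

```text
clock: 5.72
position: [0.4262, 0.1284, 0.2211]
ee_rot: [0.002, 0.635, 0.773, 0.003]
contact_force: [1.0, 0.1, -0.1]
finger_gap: 0.0852
grip_force: 0.0
```

```bash
python3 -c "
from h import *
plan(.53,-.18,.23,0.1)"
```

```text
t5.7 pos [0.4262 0.1284 0.2211] tooly ang 0.195 z [ 0.006  0.002 -1.   ] F [ 1.   0.1 -0.1] gap 0.0852 grip 0.0 j7 -0.32
shift [-32.27   4.2   -0.9 ] turn [ 0.006 -0.001  0.095]
```

Emit:
servo_tool --moves '[[[-3.6,0.47,-0.1],[0,0,0],8.5],[[-3.6,0.47,-0.1],[0,0,0],8.5],[[-3.6,0.47,-0.1],[0,0,0],8.5],[[-3.6,0.47,-0.1],[0,0,0],8.5],[[-3.6,0.47,-0.1],[0,0,0],8.5],[[-3.6,0.47,-0.1],[0,0,0],8.5],[[-3.6,0.47,-0.1],[0,0,0],8.5],[[-3.6,0.47,-0.1],[0,0,0],8.5],[[-3.4,0.47,-0.1],[0,0,0],8.5],[[0,0,0],[0,0,0.1],8.5],[[0,0,0],[0,0,0],8.5],[[0,0,0],[0,0,0],8.5]]'

```text
clock: 6.72
position: [0.5289, -0.1793, 0.2252]
ee_rot: [-0.0, 0.672, 0.741, 0.0]
contact_force: [0.3, 0.2, 0.4]
finger_gap: 0.0851
grip_force: 0.0
```

```bash
python3 - <<'E'
from h import *
st(); c,im=snap("wrist","D"); cv2.imwrite("pics/D2.png",cv2.resize(im,(800,600),interpolation=cv2.INTER_CUBIC))
E
```

```text
t6.7 pos [ 0.5289 -0.1793  0.2252] tooly ang 0.098 z [-0.  0. -1.] F [0.3 0.2 0.4] gap 0.0851 grip 0.0 j7 0.29
```

View pics/D2.png

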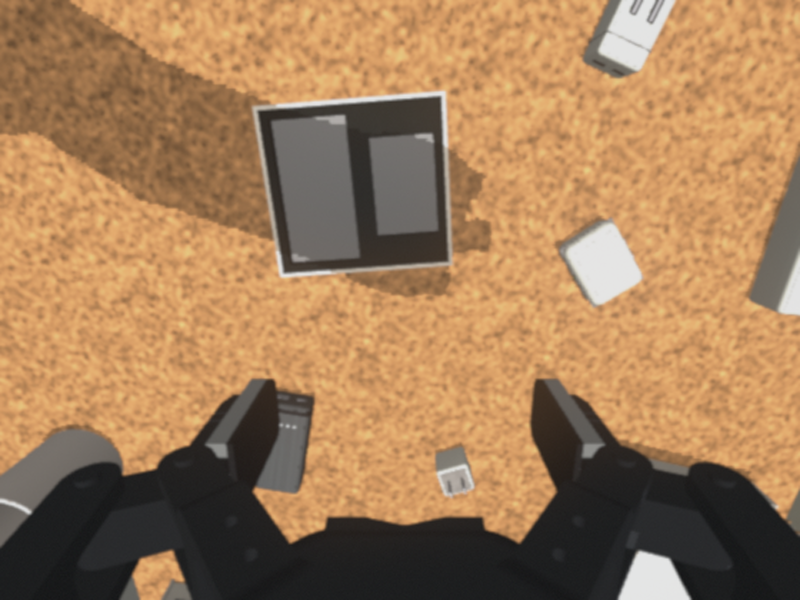

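```bash
python3 - <<'E'
from h import *
D=load("D");W=load("wrist0");k=1.42857
a=lambda u,v:(u/k,v/k)
print("tray tri TL",tri((D,a(254,106)),(W,(112,238))).round(4),"TR",tri((D,a(444,93)),(W,(221,219))).round(4),"BR",tri((D,a(451,265)),(W,(242,308))).round(4))
P=np.array([onz(D,a(*p),.013)[:2] for p in((254,106),(444,93),(451,265),(282,276))])
print(P.round(4).tolist(),"ctr",P.mean(0).round(4),"yaw",[np.arctan2(*(d[::-1])).round(3) for d in(P[1]-P[0],P[2]-P[3])],[np.arctan2(-d[0],d[1]).round(3) for d in(P[0]-P[3],P[1]-P[2])], "len",np.linalg.norm(P[1]-P[0]),np.linalg.norm(P[1]-P[2]))
for p,q in (((562,245),(307,299)),((606,220),(335,273)),((642,272),(356,302)),((599,306),(330,326))): print("ear",tri((D,a(*p)),(W,q)).round(4),onz(D,a(*p),.014)[:2].round(4))
print("cube",[onz(D,a(*p),.03)[:2].round(4) for p in((437,471),(468,464),(473,489),(443,496))])
print("pb",[onz(D,a(*p),.026)[:2].round(4) for p in((313,403),(299,493))])
print("2p",[onz(D,a(*p),.032)[:2].round(4) for p in((601,31),(650,45),(641,70))])
E
```

```text
tray tri TL [ 0.4063 -0.0759  0.0127] TR [ 0.546  -0.0522  0.0074] BR [ 0.5679 -0.182   0.0097]
[[0.4058, -0.0756], [0.5455, -0.0529], [0.5676, -0.1814], [0.4285, -0.2047]] ctr [ 0.4868 -0.1286] yaw [np.float64(0.161), np.float64(0.166)] [np.float64(0.174), np.float64(0.17)] len 0.1415858519264191 0.13038305818988763
ear [ 0.6538 -0.1555  0.0245] [ 0.6552 -0.1557]
ear [ 0.6954 -0.1343 -0.004 ] [ 0.6861 -0.1324]
ear [ 0.7251 -0.1709  0.0129] [ 0.7259 -0.1714]
ear [ 0.6893 -0.1995  0.0266] [ 0.6973 -0.2041]
cube [array([ 0.578 , -0.3718]), array([ 0.6053, -0.3614]), array([ 0.6139, -0.3885]), array([ 0.587 , -0.3993])]
pb [array([ 0.4609, -0.3145]), array([ 0.4511, -0.413 ])]
2p [array([ 0.6445, -0.0074]), array([ 0.6795, -0.0124]), array([ 0.6774, -0.0279])]
```

```bash
echo "TT=(.487,-.1285,.168)" >> h.py; python3 -c "
from h import *
plan(.691,-.167,.11,0.7)"
```

```text
t6.8 pos [ 0.5289 -0.1787  0.2253] tooly ang 0.1 z [-0.  0. -1.] F [ 0.6  0.1 -0.4] gap 0.0847 grip 0.0 j7 0.29
shift [-0.45 16.25 11.53] turn [-0.  -0.  -0.6]
```

Emit:
servo_tool --moves '[[[-0.1,3.2,1.9],[0,0,0],8.5],[[-0.1,3.2,1.9],[0,0,0],8.5],[[-0.1,3.2,1.9],[0,0,0],8.5],[[-0.1,3.3,1.9],[0,0,0],8.5],[[-0.05,3.35,1.9],[0,0,0],8.5],[[0,0,0.5],[0,0,-0.1],8.5],[[0,0,0.5],[0,0,-0.1],8.5],[[0,0,0.5],[0,0,-0.1],8.5],[[0,0,0.5],[0,0,-0.1],8.5],[[0,0,0],[0,0,-0.1],8.5],[[0,0,0],[0,0,-0.1],8.5],[[0,0,0],[0,0,0],8.5]]'

```text
clock: 7.77
position: [0.6912, -0.1674, 0.1104]
ee_rot: [-0.0, 0.42, 0.908, 0.0]
contact_force: [-1.1, -0.6, -0.0]
finger_gap: 0.0848
grip_force: 0.0
```

```bash
python3 - <<'E'
from h import *
st(); c,im=snap("wrist","E"); cv2.imwrite("pics/E2.png",cv2.resize(im,(800,600),interpolation=cv2.INTER_CUBIC))
E
```

```text
t7.8 pos [ 0.6912 -0.1674  0.1104] tooly ang 0.705 z [-0.     0.001 -1.   ] F [-1.1 -0.6 -0. ] gap 0.0848 grip 0.0 j7 0.73
```

View pics/E2.png

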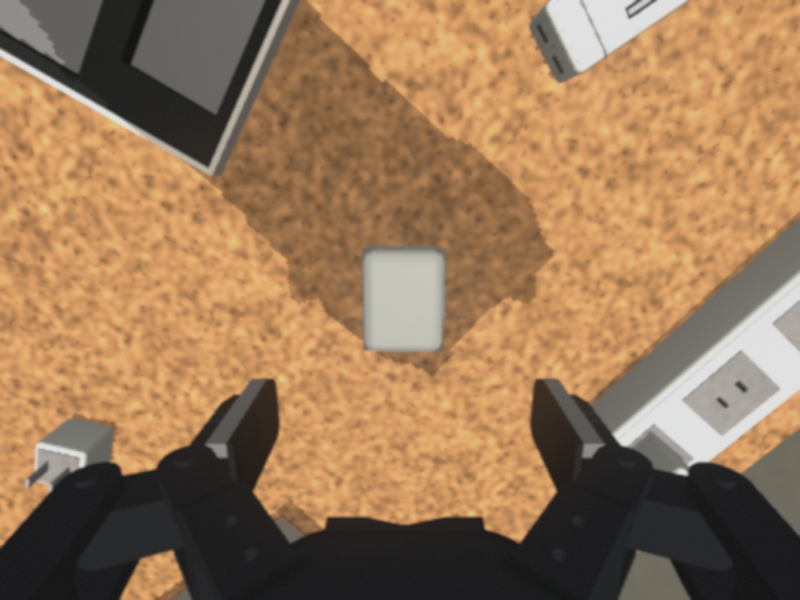

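```bash
python3 - <<'E'
from h import *
c=load("E");D=load("D");k=1.42857
P=np.array([onz(c,(u/k,v/k),.016)[:2] for u,v in((363,246),(446,246),(444,351),(364,351))]);m=P.mean(0);print(m,np.linalg.norm(P[1]-P[0]),np.linalg.norm(P[1]-P[2]))
print("height check",tri((c,(405/k,298/k)),(D,(602/k,262/k))))
plan(*m,.007,.705)
print("2p",[onz(c,(u/k,v/k),.032)[:2].round(4) for u,v in((577,73),(549,7))])
E
```

```text
[ 0.69019211 -0.1667593 ] 0.04530539562394132 0.06244022080533622
height check [ 0.68952192 -0.16556139  0.01663759]
t7.8 pos [ 0.6912 -0.1676  0.1105] tooly ang 0.697 z [ 0.     0.001 -1.   ] F [ 0.5 -0.2  0.9] gap 0.0849 grip 0.0 j7 0.72
shift [ 0.12 -0.03 10.35] turn [ 0.001 -0.001 -0.008]
2p [array([ 0.6763, -0.0293]), array([ 0.6478, -0.0195])]
```

Emit:
servo_tool --moves '[[[0.1,0,3.0],[0,0,0],8.5],[[0,0,3.0],[0,0,0],8.5],[[0,0,2.6],[0,0,0],8.5],[[0,0,1.8],[0,0,0],8.5],[[0,0,0],[0,0,0],8.5],[[0,0,0],[0,0,0],3.5],[[0,0,0],[0,0,0],3.5],[[0,0,0],[0,0,0],3.5],[[0,0,0],[0,0,0],3.5],[[0,0,0],[0,0,0],3.5],[[0,0,0],[0,0,0],3.5],[[0,0,0],[0,0,0],3.5]]' --grip_force 30

```text
clock: 8.82
position: [0.6916, -0.168, 0.0082]
ee_rot: [0.001, 0.424, 0.906, 0.0]
contact_force: [-1.1, 0.2, 8.5]
finger_gap: 0.0454
grip_force: 30.7
```

Emit:
servo_tool --moves '[[[0,0,-1],[0,0,0],3.5],[[0,0,-3],[0,0,0],3.5],[[0,0,-4],[0,0,0],3.5],[[0,0,0],[0,0,0],3.5]]'

```text
clock: 9.15
position: [0.6943, -0.1687, 0.0951]
ee_rot: [0.005, 0.424, 0.906, 0.001]
contact_force: [0.7, -0.3, 0.8]
finger_gap: 0.0455
grip_force: 31.3
```

```bash
python3 - <<'E'
from h import *
p=tray(PT,(.041,-.032));print(p);plan(*p,.095,.197)
E
```

```text
[0.5098 0.1091]
t9.2 pos [ 0.6943 -0.1687  0.0951] tooly ang 0.695 z [ 0.01  -0.002 -1.   ] F [ 0.7 -0.3  0.8] gap 0.0455 grip 31.3 j7 0.71
shift [33.15  3.63 -0.22] turn [0.008 0.006 0.498]
```

Emit:
servo_tool --moves '[[[3.66,0.4,0],[0,0,0],3.5],[[3.66,0.4,0],[0,0,0],3.5],[[3.66,0.4,0],[0,0,0],3.5],[[3.66,0.4,0],[0,0,0],3.5],[[3.66,0.4,0],[0,0,0],3.5],[[3.66,0.4,0],[0,0,0],3.5],[[3.66,0.4,0],[0,0,0],3.5],[[3.66,0.4,0],[0,0,0],3.5],[[3.66,0.4,0],[0,0,0],3.5],[[0,0,0],[0,0,0.1],3.5],[[0,0,0],[0,0,0.1],3.5],[[0,0,0],[0,0,0.1],3.5]]'

```text
clock: 10.15
position: [0.5074, 0.1088, 0.0877]
ee_rot: [0.001, 0.556, 0.831, 0.001]
contact_force: [0.3, 0.4, -0.7]
finger_gap: 0.0455
grip_force: 31.3
```

Emit:
servo_tool --moves '[[[0,0,0],[0,0,0.1],3.5],[[0,0,0],[0,0,0.1],3.5],[[0,0,0],[0,0,0],3.5],[[0,0,0],[0,0,0],3.5]]'

```text
clock: 10.48
position: [0.5074, 0.1083, 0.0872]
ee_rot: [0.0, 0.633, 0.774, 0.001]
contact_force: [-0.1, -0.4, 0.3]
finger_gap: 0.0452
grip_force: 31.3
```

```bash
python3 - <<'E'
from h import *
p=tray(PT,(.041,-.034));print(p);plan(*p,.0125,.197)
c,im=snap("wrist","F"); cv2.imwrite("pics/F2.png",cv2.resize(im,(800,600),interpolation=cv2.INTER_CUBIC))
E
```

```text
[0.5102 0.1072]
t10.5 pos [0.5074 0.1083 0.0872] tooly ang 0.199 z [ 0.001  0.    -1.   ] F [-0.1 -0.4  0.3] gap 0.0452 grip 31.3 j7 -0.18
shift [-0.16  0.24  7.47] turn [0.001 0.    0.002]
```

View pics/F2.png

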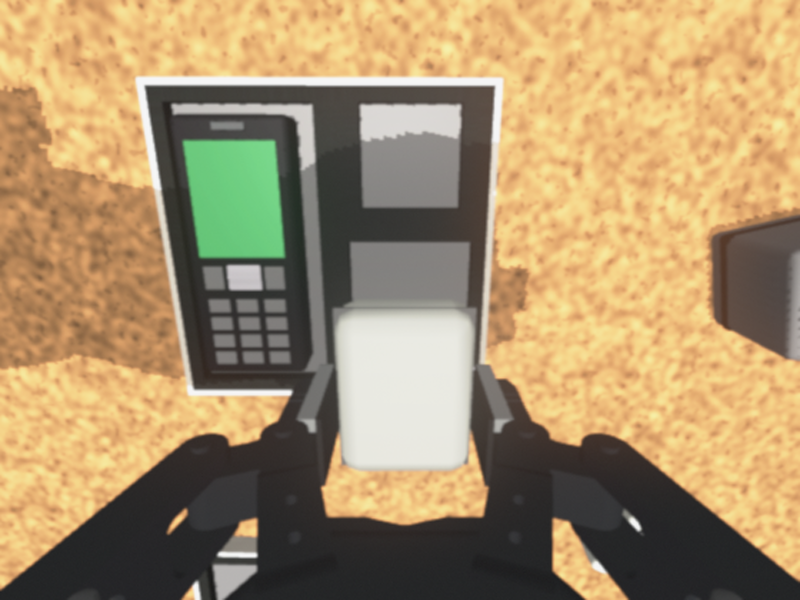

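Emit:
servo_tool --moves '[[[-0.15,0.25,2.5],[0,0,0],3.5],[[0,0,2.5],[0,0,0],3.5],[[0,0,1.3],[0,0,0],3.5],[[0,0,0.6],[0,0,0],3.5],[[0,0,0.4],[0,0,0],3.5],[[0,0,0.2],[0,0,0],3.5],[[0,0,0],[0,0,0],3.5]]'

```text
clock: 11.12
position: [0.51, 0.107, 0.0123]
ee_rot: [0.0, 0.634, 0.773, 0.0]
contact_force: [0.2, 0.0, -0.1]
finger_gap: 0.0453
grip_force: 31.4
```

```bash
python3 -c "
from h import *
print(tray(PT,(.041,-.034)));st()"
```

```text
[0.5102 0.1072]
t11.1 pos [0.51   0.107  0.0123] tooly ang 0.197 z [ 0.001  0.    -1.   ] F [ 0.2  0.  -0.1] gap 0.0453 grip 31.4 j7 -0.19
```

Emit:
servo_tool --moves '[[[0,0,0.1],[0,0,0],3.5],[[0,0,0],[0,0,0],5],[[0,0,0],[0,0,0],6],[[0,0,0],[0,0,0],6],[[0,0,-1.5],[0,0,0],6],[[0,0,-3.5],[0,0,0],6],[[0,0,-4],[0,0,0],8.5],[[0,0,-4],[0,0,0],8.5]]'

```text
clock: 11.78
position: [0.5093, 0.1069, 0.1419]
ee_rot: [-0.0, 0.634, 0.773, -0.0]
contact_force: [0.6, -0.3, 0.5]
finger_gap: 0.0815
grip_force: 0.0
```

```bash
python3 -c "
from h import *
plan(.6697,.0058,.125,-.28)"
```

```text
t11.8 pos [0.5093 0.1069 0.1419] tooly ang 0.196 z [-0.001 -0.    -1.   ] F [ 0.6 -0.3  0.5] gap 0.0815 grip 0.0 j7 -0.17
shift [-13.04  13.76   1.68] turn [-0.001  0.     0.476]
```

Emit:
servo_tool --moves '[[[-2.61,2.75,0.3],[0,0,0],8.5],[[-2.61,2.75,0.3],[0,0,0],8.5],[[-2.61,2.75,0.3],[0,0,0],8.5],[[-2.61,2.75,0.3],[0,0,0],8.5],[[-2.61,2.75,0.4],[0,0,0],8.5],[[0,0,0],[0,0,0.12],8.5],[[0,0,0],[0,0,0.12],8.5],[[0,0,0],[0,0,0.12],8.5],[[0,0,0],[0,0,0.12],8.5],[[0,0,0],[0,0,0],8.5],[[0,0,0],[0,0,0],8.5]]'

```text
clock: 12.7
position: [0.6701, 0.006, 0.1245]
ee_rot: [0.0, 0.799, 0.602, -0.0]
contact_force: [0.0, 0.2, 0.7]
finger_gap: 0.0849
grip_force: 0.0
```

```bash
python3 - <<'E'
from h import *
st(); c,im=snap("wrist","G"); cv2.imwrite("pics/G2.png",cv2.resize(im,(800,600),interpolation=cv2.INTER_CUBIC))
E
```

```text
t12.7 pos [0.6701 0.006  0.1245] tooly ang -0.28 z [ 0. -0. -1.] F [0.  0.2 0.7] gap 0.0849 grip 0.0 j7 -0.33
```

View pics/G2.png

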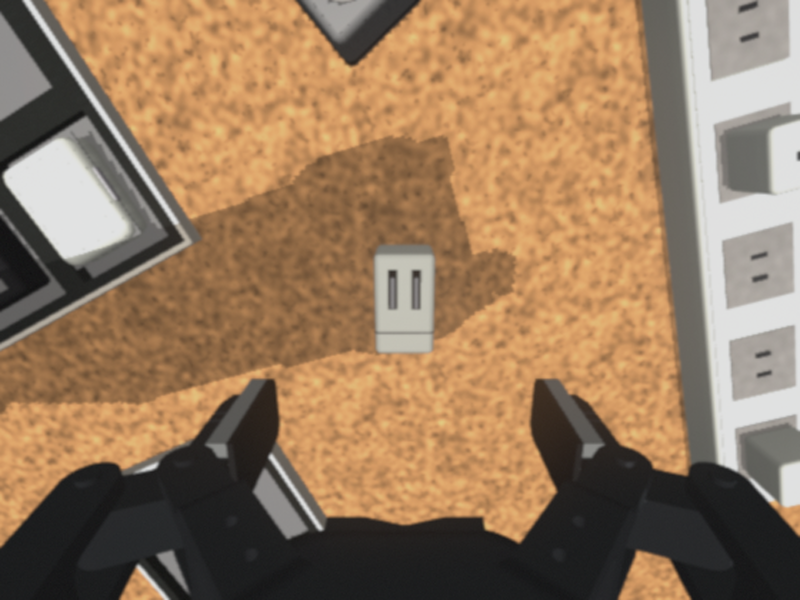

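```bash
python3 - <<'E'
from h import *
c=load("G");E=load("E");k=1.42857
P=np.array([onz(c,(u/k,v/k),.032)[:2] for u,v in((376,254),(434,254),(433,353),(377,353))]);m=P.mean(0);print(m,np.linalg.norm(P[1]-P[0]),np.linalg.norm(P[1]-P[2]))
print("height check",tri((c,(433/k,353/k)),(E,(577/k,73/k))))
plan(*m,.011,-.28)
E
```

```text
[0.67019246 0.0044693 ] 0.031573175483269544 0.05884468324431775
height check [ 0.67717646 -0.02889714  0.03038251]
t12.8 pos [0.6701 0.0059 0.1245] tooly ang -0.279 z [ 0. -0. -1.] F [ 0.6  0.7 -0.2] gap 0.085 grip 0.0 j7 -0.33
shift [-0.14  0.05 11.35] turn [0.    0.    0.001]
```

Emit:
servo_tool --moves '[[[-0.15,0.05,3.2],[0,0,0],8.5],[[0,0,3.2],[0,0,0],8.5],[[0,0,3.0],[0,0,0],8.5],[[0,0,2.0],[0,0,0],8.5],[[0,0,0],[0,0,0],6],[[0,0,0],[0,0,0],2.5],[[0,0,0],[0,0,0],2.5],[[0,0,0],[0,0,0],2.5],[[0,0,0],[0,0,0],2.5],[[0,0,0],[0,0,0],2.5],[[0,0,0],[0,0,0],2.5],[[0,0,0],[0,0,0],2.5]]' --grip_force 40

```text
clock: 13.75
position: [0.6712, 0.0042, 0.0123]
ee_rot: [0.001, 0.8, 0.6, 0.001]
contact_force: [-1.0, 0.5, 6.7]
finger_gap: 0.0332
grip_force: 40.3
```

Emit:
servo_tool --moves '[[[0,0,-1],[0,0,0],2.5],[[0,0,-3],[0,0,0],2.5],[[0,0,-4],[0,0,0],2.5],[[0,0,0],[0,0,0],2.5]]'

```text
clock: 14.08
position: [0.6738, 0.004, 0.0987]
ee_rot: [0.003, 0.8, 0.6, 0.004]
contact_force: [1.4, 0.3, -0.7]
finger_gap: 0.0332
grip_force: 40.5
```

```bash
python3 - <<'E'
from h import *
p=tray(TT,(.037,0));print(p);plan(*p,.095,.168)
E
```

```text
[ 0.5235 -0.1223]
t14.1 pos [0.6738 0.004  0.0987] tooly ang -0.284 z [ 0.01   0.001 -1.   ] F [ 1.4  0.3 -0.7] gap 0.0332 grip 40.5 j7 -0.33
shift [-16.34 -10.88   0.22] turn [ 0.01  -0.001 -0.452]
```

Emit:
servo_tool --moves '[[[-3.27,-2.18,0],[0,0,0],2.5],[[-3.27,-2.18,0],[0,0,0],2.5],[[-3.27,-2.18,0],[0,0,0],2.5],[[-3.27,-2.18,0],[0,0,0],2.5],[[-3.27,-2.18,0],[0,0,0],2.5],[[0,0,0],[0,0,-0.113],2.5],[[0,0,0],[0,0,-0.113],2.5],[[0,0,0],[0,0,-0.113],2.5],[[0,0,0],[0,0,-0.113],2.5],[[0,0,0],[0,0,0],2.5],[[0,0,0],[0,0,0],2.5]]'

```text
clock: 15.0
position: [0.52, -0.1225, 0.0912]
ee_rot: [0.001, 0.647, 0.763, 0.0]
contact_force: [0.7, 0.3, -0.4]
finger_gap: 0.0332
grip_force: 40.6
```

```bash
python3 - <<'E'
from h import *
plan(.5235,-.1223,.0163,.168)
c,im=snap("wrist","H"); cv2.imwrite("pics/H2.png",cv2.resize(im,(800,600),interpolation=cv2.INTER_CUBIC))
E
```

```text
t15.0 pos [ 0.52   -0.1225  0.0912] tooly ang 0.164 z [ 0.001 -0.    -1.   ] F [ 0.7  0.3 -0.4] gap 0.0332 grip 40.6 j7 0.22
shift [-0.03  0.34  7.49] turn [ 0.001  0.    -0.004]
```

View pics/H2.png

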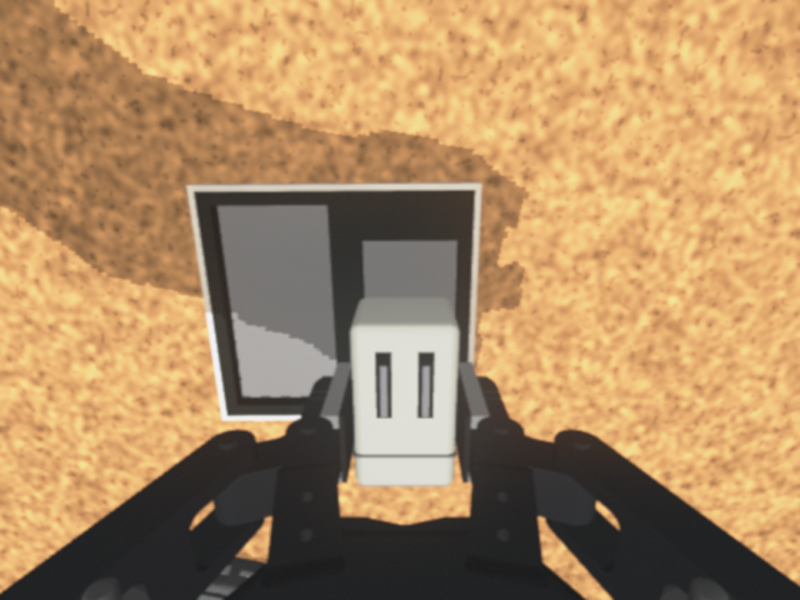

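```bash
python3 - <<'E'
from h import *
C=load("H");k=1.42857
P=np.array([onz(C,(u/k,v/k),.013)[:2] for u,v in((188,185),(482,183),(222,421))])
print(P.round(4),"ctr",(P[1]+P[2])/2, "ang",np.arctan2(*(P[1]-P[0])[::-1]),"len",np.linalg.norm(P[1]-P[0]),np.linalg.norm(P[0]-P[2]))
F=np.array([onz(C,(u/k,v/k),.004)[:2] for u,v in((363,241),(457,241))]);print("short bay far mid",F.mean(0),"exp",tray(TT,(.037,.038)))
G=np.array([onz(C,(u/k,v/k),.0912-.0123+.032)[:2] for u,v in((352,325),(458,325),(453,485),(355,485))]);print("obj",G.mean(0))
E
```

```text
[[ 0.4053 -0.0755]
 [ 0.5465 -0.0511]
 [ 0.4269 -0.2061]] ctr [ 0.48670468 -0.12860661] ang 0.171405738002 len 0.14331100378881675 0.13240271140901452
short bay far mid [ 0.51704758 -0.08641794] exp [ 0.5171 -0.0848]
obj [ 0.51989881 -0.12179952]
```

Emit:
servo_tool --moves '[[[-0.05,0.35,2.5],[0,0,0],2.5],[[0,0,2.5],[0,0,0],2.5],[[0,0,1.3],[0,0,0],2.5],[[0,0,0.6],[0,0,0],2.5],[[0,0,0.4],[0,0,0],2.5],[[0,0,0.2],[0,0,0],2.5],[[0,0,0],[0,0,0],2.5]]'

```text
clock: 15.63
position: [0.5235, -0.1221, 0.0164]
ee_rot: [0.0, 0.646, 0.764, 0.0]
contact_force: [0.8, 0.7, -1.9]
finger_gap: 0.0333
grip_force: 40.6
```

```bash
python3 -c "
from h import *
st()"
```

```text
t15.6 pos [ 0.5235 -0.1221  0.0164] tooly ang 0.167 z [ 0.001 -0.    -1.   ] F [ 0.8  0.7 -1.9] gap 0.0333 grip 40.6 j7 0.21
```

Emit:
servo_tool --moves '[[[0,0,0.1],[0,0,0],2.5],[[0,0,0],[0,0,0],4.5],[[0,0,0],[0,0,0],5.5],[[0,0,0],[0,0,0],5.5],[[0,0,-1.5],[0,0,0],5.5],[[0,0,-3.5],[0,0,0],5.5],[[0,0,-4],[0,0,0],8.5],[[0,0,-3],[0,0,0],8.5]]'

```text
clock: 16.3
position: [0.5235, -0.1222, 0.1371]
ee_rot: [0.001, 0.646, 0.764, 0.0]
contact_force: [1.2, 0.2, 1.3]
finger_gap: 0.0771
grip_force: 0.0
```

```bash
python3 -c "
from h import *
plan(.435,-.363,.12,-.1)"
```

```text
t16.3 pos [ 0.5235 -0.1222  0.1371] tooly ang 0.167 z [ 0.001 -0.    -1.   ] F [1.2 0.2 1.3] gap 0.0771 grip 0.0 j7 0.23
shift [-22.27 -12.74   1.7 ] turn [0.001 0.    0.267]
```

Emit:
servo_tool --moves '[[[-3.18,-1.82,0.2],[0,0,0],8.5],[[-3.18,-1.82,0.2],[0,0,0],8.5],[[-3.18,-1.82,0.2],[0,0,0],8.5],[[-3.18,-1.82,0.2],[0,0,0],8.5],[[-3.18,-1.82,0.2],[0,0,0],8.5],[[-3.18,-1.82,0.2],[0,0,0],8.5],[[-3.18,-1.82,0.2],[0,0,0],8.5],[[0,0,0],[0,0,0.09],8.5],[[0,0,0],[0,0,0.09],8.5],[[0,0,0],[0,0,0.09],8.5],[[0,0,0],[0,0,0],8.5],[[0,0,0],[0,0,0],8.5]]'

```text
clock: 17.3
position: [0.435, -0.3628, 0.1206]
ee_rot: [0.0, 0.741, 0.671, -0.0]
contact_force: [0.8, -0.2, -0.7]
finger_gap: 0.085
grip_force: 0.0
```

```bash
python3 - <<'E'
from h import *
st(); c,im=snap("wrist","I"); cv2.imwrite("pics/I2.png",cv2.resize(im,(800,600),interpolation=cv2.INTER_CUBIC))
E
```

```text
t17.3 pos [ 0.435  -0.3628  0.1206] tooly ang -0.099 z [ 0. -0. -1.] F [ 0.8 -0.2 -0.7] gap 0.085 grip 0.0 j7 0.49
```

View pics/I2.png

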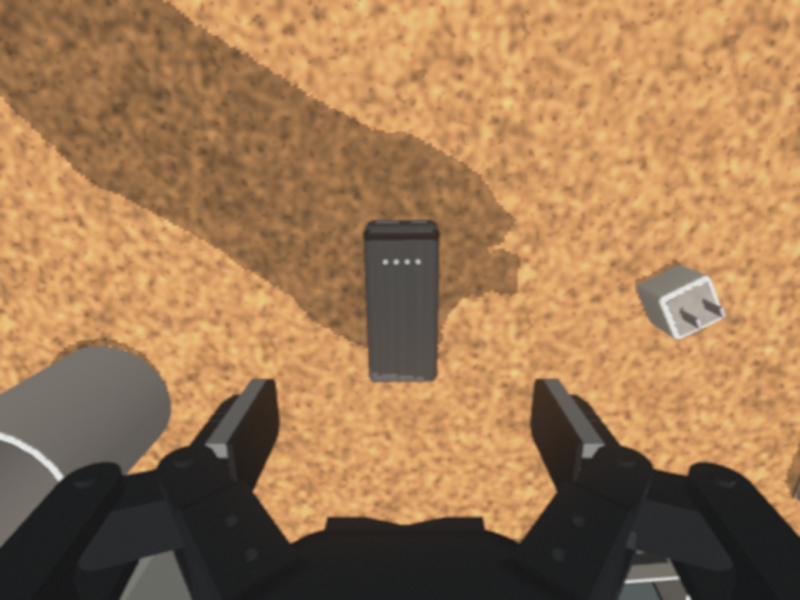

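```bash
python3 - <<'E'
from h import *
c=load("I");D=load("D");S=load("scene0");k=1.42857
for far in(225,232):
  P=np.array([onz(c,(u/k,v/k),.026)[:2] for u,v in((365,far),(439,far),(437,381),(369,381))]);m=P.mean(0);print(m,np.linalg.norm(P[1]-P[0]),np.linalg.norm(P[1]-P[2]))
print("height",tri((c,(437/k,381/k)),(D,(299/k,493/k))))
print("mug base scene",[onz(S,p,0).round(3) for p in((92,237),(105,232),(78,233))],"top",onz(S,(104,203),.09).round(3),"edge I",[onz(c,(170/k,405/k),z)[:2].round(3) for z in(.03,.06,.09)])
print("cube",[onz(c,(u/k,v/k),.03)[:2].round(4) for u,v in((660,303),(710,277),(724,316),(679,338))])
plan(*m,.008,-.1)
E
```

```text
[ 0.43369872 -0.36608039] 0.039827705682857845 0.09364706884881902
[ 0.43351027 -0.36795582] 0.04002027652875589 0.08987689301654571
height [ 0.44995088 -0.41757184  0.02084249]
mug base scene [array([ 0.26 , -0.436,  0.   ]), array([ 0.262, -0.399,  0.   ]), array([ 0.218, -0.459,  0.   ])] top [ 0.259 -0.38   0.09 ] edge I [array([ 0.288, -0.413]), array([ 0.308, -0.397]), array([ 0.328, -0.38 ])]
cube [array([ 0.5773, -0.3763]), array([ 0.6034, -0.3638]), array([ 0.6138, -0.3876]), array([ 0.5897, -0.3987])]
t17.4 pos [ 0.435  -0.3627  0.1205] tooly ang -0.098 z [ 0. -0. -1.] F [-0.7  0.  -0.1] gap 0.0847 grip 0.0 j7 0.49
shift [-0.53 -0.1  11.25] turn [0.    0.    0.002]
```

Emit:
servo_tool --moves '[[[-0.35,-0.1,3.2],[0,0,0],8.5],[[0,0,3.2],[0,0,0],8.5],[[0,0,3.0],[0,0,0],8.5],[[0,0,1.9],[0,0,0],8.5],[[0,0,0],[0,0,0],6],[[0,0,0],[0,0,0],3],[[0,0,0],[0,0,0],3],[[0,0,0],[0,0,0],3],[[0,0,0],[0,0,0],3],[[0,0,0],[0,0,0],3],[[0,0,0],[0,0,0],3],[[0,0,0],[0,0,0],3]]' --grip_force 60

```text
clock: 18.35
position: [0.4342, -0.3669, 0.0092]
ee_rot: [0.001, 0.742, 0.67, 0.0]
contact_force: [-0.7, 1.0, 6.6]
finger_gap: 0.0406
grip_force: 61.5
```

Emit:
servo_tool --moves '[[[0,0,-1],[0,0,0],3],[[0,0,-3],[0,0,0],3],[[0,0,-4],[0,0,0],3],[[0,0,0],[0,0,0],3]]'

```text
clock: 18.68
position: [0.4359, -0.3684, 0.0948]
ee_rot: [0.004, 0.742, 0.67, 0.001]
contact_force: [2.4, -1.1, -1.2]
finger_gap: 0.04
grip_force: 61.8
```

```bash
python3 - <<'E'
from h import *
p=tray(TT,(-.033,0));print(p);plan(*p,.095,.17)
E
```

```text
[ 0.4545 -0.134 ]
t18.7 pos [ 0.4359 -0.3684  0.0948] tooly ang -0.102 z [ 0.007 -0.005 -1.   ] F [ 2.4 -1.1 -1.2] gap 0.04 grip 61.8 j7 0.5
shift [23.51 -0.54 -0.13] turn [ 0.007  0.006 -0.272]
```

Emit:
servo_tool --moves '[[[3.35,-0.08,0],[0,0,0],3],[[3.35,-0.08,0],[0,0,0],3],[[3.35,-0.08,0],[0,0,0],3],[[3.35,-0.08,0],[0,0,0],3],[[3.35,-0.08,0],[0,0,0],3],[[3.35,-0.08,0],[0,0,0],3],[[3.35,-0.08,0],[0,0,0],3],[[0,0,0],[0,0,-0.09],3],[[0,0,0],[0,0,-0.09],3],[[0,0,0],[0,0,-0.09],3],[[0,0,0],[0,0,0],3],[[0,0,0],[0,0,0],3]]'

```text
clock: 19.68
position: [0.4521, -0.1326, 0.0882]
ee_rot: [0.001, 0.646, 0.763, 0.0]
contact_force: [-0.5, 0.3, -2.4]
finger_gap: 0.0409
grip_force: 61.7
```

```bash
python3 - <<'E'
from h import *
plan(.4545,-.134,.0132,.17)
c,im=snap("wrist","J"); cv2.imwrite("pics/J2.png",cv2.resize(im,(800,600),interpolation=cv2.INTER_CUBIC))
E
```

```text
t19.7 pos [ 0.4521 -0.1326  0.0882] tooly ang 0.165 z [ 0.001 -0.    -1.   ] F [-0.5  0.3 -2.4] gap 0.0409 grip 61.7 j7 0.27
shift [-0.17  0.2   7.5 ] turn [ 0.001  0.    -0.005]
```

View pics/J2.png

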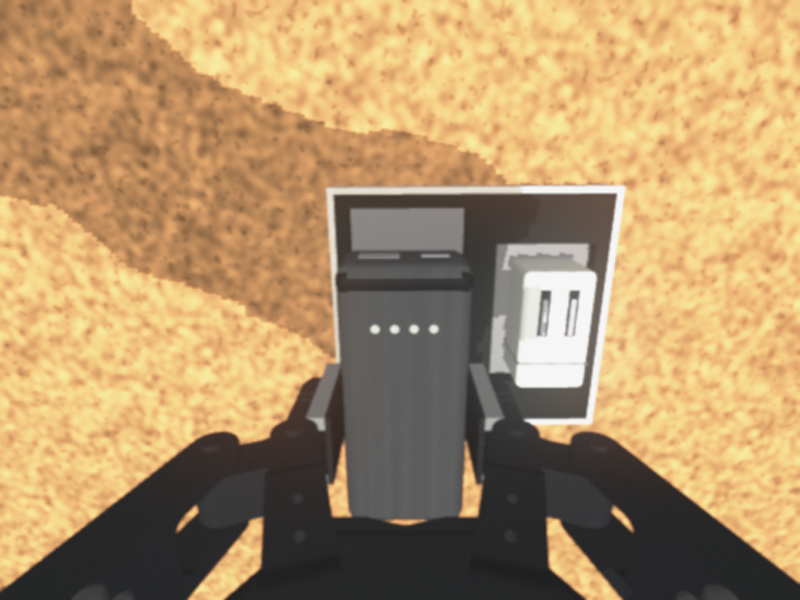

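```bash
python3 - <<'E'
from h import *
c=load("J");k=1.42857
n=np.array([onz(c,(u/k,v/k),.105)[:2] for u,v in((349,518),(460,518))]).mean(0);f=np.array([onz(c,(u/k,v/k),.105)[:2] for u,v in((337,275),(471,275))]).mean(0);d=np.array([-np.sin(.165),np.cos(.165)])
print("centre from near",n+.048*d,"from far",f-.048*d,np.linalg.norm(f-n))
E
```

```text
centre from near [ 0.4517033  -0.12981332] from far [ 0.45255392 -0.13623616] 0.08952492770863546
```

Emit:
servo_tool --moves '[[[-0.15,0.22,2.5],[0,0,0],3],[[0,0,2.5],[0,0,0],3],[[0,0,1.3],[0,0,0],3],[[0,0,0.6],[0,0,0],3],[[0,0,0.4],[0,0,0],3],[[0,0,0.2],[0,0,0],3],[[0,0,0],[0,0,0],3]]'

```text
clock: 20.32
position: [0.4544, -0.1337, 0.0133]
ee_rot: [0.0, 0.646, 0.764, 0.0]
contact_force: [0.0, -0.1, -1.4]
finger_gap: 0.0409
grip_force: 61.7
```

```bash
python3 -c "
from h import *
st()"
```

```text
t20.3 pos [ 0.4544 -0.1337  0.0133] tooly ang 0.167 z [ 0.001 -0.    -1.   ] F [ 0.  -0.1 -1.4] gap 0.0409 grip 61.7 j7 0.26
```

Emit:
servo_tool --moves '[[[0,0,0.1],[0,0,0],3],[[0,0,0],[0,0,0],4.7],[[0,0,0],[0,0,0],5.5],[[0,0,0],[0,0,0],5.5],[[0,0,-1.5],[0,0,0],5.5],[[0,0,-3.5],[0,0,0],5.5],[[0,0,-4],[0,0,0],8.5],[[0,0,-4],[0,0,0],8.5]]'

```text
clock: 20.98
position: [0.4537, -0.1334, 0.143]
ee_rot: [-0.0, 0.645, 0.764, -0.0]
contact_force: [0.5, -1.2, 0.2]
finger_gap: 0.0767
grip_force: 0.0
```

```bash
python3 -c "
from h import *
plan(.596,-.381,.12,.4)"
```

```text
t21.0 pos [ 0.4537 -0.1334  0.143 ] tooly ang 0.168 z [-0.001  0.    -1.   ] F [ 0.5 -1.2  0.2] gap 0.0767 grip 0.0 j7 0.29
shift [-26.79   9.91   2.28] turn [-0.001 -0.    -0.232]
```

Emit:
servo_tool --moves '[[[-3.35,1.24,0.28],[0,0,0],8.5],[[-3.35,1.24,0.28],[0,0,0],8.5],[[-3.35,1.24,0.28],[0,0,0],8.5],[[-3.35,1.24,0.28],[0,0,0],8.5],[[-3.35,1.24,0.28],[0,0,0],8.5],[[-3.35,1.24,0.28],[0,0,0],8.5],[[-3.35,1.24,0.28],[0,0,0],8.5],[[-3.35,1.24,0.28],[0,0,0],8.5],[[0,0,0],[0,0,-0.116],8.5],[[0,0,0],[0,0,-0.116],8.5],[[0,0,0],[0,0,0],8.5],[[0,0,0],[0,0,0],8.5]]'

```text
clock: 21.98
position: [0.5967, -0.3812, 0.1191]
ee_rot: [-0.0, 0.554, 0.832, 0.0]
contact_force: [0.5, -1.0, -0.1]
finger_gap: 0.0849
grip_force: 0.0
```

```bash
python3 - <<'E'
from h import *
c,im=snap("wrist","K")
hsv=cv2.cvtColor(im,cv2.COLOR_BGR2HSV); m=((hsv[...,1]<60)&(hsv[...,2]>150)).astype('u1')
p=proj(c,(.596,-.381,.03));print("pred",p)
n,l,s,ce=cv2.connectedComponentsWithStats(m)
for i in range(1,n):
    if s[i,4]>150 and np.hypot(*(ce[i]-p))<40:
        r=cv2.minAreaRect(np.argwhere(l==i)[:,::-1].astype('f4')); q=cv2.boxPoints(r); W=np.array([onz(c,u,.03)[:2] for u in q]);print(s[i],W.round(4),W.mean(0).round(4),r[1:])
plan(.596,-.381,.0105,.4)
E
```

```text
pred [282.59860333 213.02773749]
[264 195  38  36 385] [[ 0.5771 -0.3739]
 [ 0.6028 -0.3618]
 [ 0.6154 -0.3877]
 [ 0.5887 -0.4002]] [ 0.596  -0.3809] ((34.41248321533203, 36.410888671875), 87.70938873291016)
t22.0 pos [ 0.5967 -0.381   0.1192] tooly ang 0.396 z [ 0.  0. -1.] F [-0.2  1.1  1.1] gap 0.0849 grip 0.0 j7 0.82
shift [ 0.03 -0.07 10.87] turn [ 0.     0.    -0.004]
```

Emit:
servo_tool --moves '[[[0,-0.05,3.2],[0,0,-0.04],8.5],[[0,0,3.2],[0,0,0],8.5],[[0,0,2.6],[0,0,0],8.5],[[0,0,1.85],[0,0,0],8.5],[[0,0,0],[0,0,0],6],[[0,0,0],[0,0,0],4],[[0,0,0],[0,0,0],2],[[0,0,0],[0,0,0],2],[[0,0,0],[0,0,0],2],[[0,0,0],[0,0,0],2],[[0,0,0],[0,0,0],2],[[0,0,0],[0,0,0],2]]' --grip_force 30

```text
clock: 23.03
position: [0.5972, -0.3818, 0.0123]
ee_rot: [0.001, 0.536, 0.844, 0.0]
contact_force: [-1.1, 0.5, 8.7]
finger_gap: 0.0293
grip_force: 29.8
```

Emit:
servo_tool --moves '[[[0,0,-1],[0,0,0],2],[[0,0,-3],[0,0,0],2],[[0,0,-4],[0,0,0],2],[[0,0,-2.5],[0,0,0],2],[[0,0,0],[0,0,0],2]]'

```text
clock: 23.45
position: [0.5989, -0.383, 0.1231]
ee_rot: [0.005, 0.536, 0.844, 0.0]
contact_force: [-0.7, -0.0, -0.4]
finger_gap: 0.0292
grip_force: 30.1
```

```bash
python3 - <<'E'
from h import *
p=tray(PT,(.041,.046));print(p);plan(*p,.115,.197)
E
```

```text
[0.4945 0.1856]
t23.4 pos [ 0.5989 -0.383   0.1231] tooly ang 0.439 z [ 0.008 -0.005 -1.   ] F [-0.7 -0.  -0.4] gap 0.0292 grip 30.1 j7 0.85
shift [55.91 14.73  0.46] turn [0.006 0.007 0.242]
```

Emit:
servo_tool --moves '[[[3.5,0.92,0],[0,0,0],2],[[3.5,0.92,0],[0,0,0],2],[[3.5,0.92,0],[0,0,0],2],[[3.5,0.92,0],[0,0,0],2],[[3.5,0.92,0],[0,0,0],2],[[3.5,0.92,0],[0,0,0],2],[[3.5,0.92,0],[0,0,0],2],[[3.5,0.92,0],[0,0,0],2],[[3.5,0.92,0],[0,0,0],2],[[3.5,0.92,0],[0,0,0],2],[[3.5,0.92,0],[0,0,0],2],[[3.5,0.92,0],[0,0,0],2]]'

```text
clock: 24.45
position: [0.5172, 0.0473, 0.1166]
ee_rot: [0.001, 0.536, 0.844, 0.001]
contact_force: [0.5, -0.3, 0.2]
finger_gap: 0.0296
grip_force: 30.1
```

Emit:
servo_tool --moves '[[[3.5,0.92,0],[0,0,0],2],[[3.5,0.92,0],[0,0,0],2],[[3.5,0.92,0],[0,0,0],2],[[3.4,0.92,0],[0,0,0],2],[[0,0,0],[0,0,0.12],2],[[0,0,0],[0,0,0.12],2],[[0,0,0],[0,0,0],2],[[0,0,0],[0,0,0],2]]'

```text
clock: 25.12
position: [0.4916, 0.1872, 0.1162]
ee_rot: [0.0, 0.632, 0.775, 0.0]
contact_force: [-0.2, 0.4, -0.2]
finger_gap: 0.0293
grip_force: 30.0
```

```bash
python3 - <<'E'
from h import *
plan(.4945,.1856,.0163,.197)
E
```

```text
t25.1 pos [0.4916 0.1872 0.1162] tooly ang 0.204 z [ 0.001  0.    -1.   ] F [-0.2  0.4 -0.2] gap 0.0293 grip 30.0 j7 -0.31
shift [-0.21  0.24  9.99] turn [0.001 0.    0.007]
```

Emit:
servo_tool --moves '[[[-0.3,0.24,3.2],[0,0,0],2],[[0,0,2.8],[0,0,0],2],[[0,0,1.9],[0,0,0],2],[[0,0,1.0],[0,0,0],2],[[0,0,0.6],[0,0,0],2],[[0,0,0.3],[0,0,0],2],[[0,0,0.2],[0,0,0],2],[[0,0,0],[0,0,0],2]]'

```text
clock: 25.78
position: [0.4949, 0.1847, 0.0165]
ee_rot: [0.0, 0.633, 0.774, 0.001]
contact_force: [-0.3, 0.4, -0.9]
finger_gap: 0.0295
grip_force: 30.2
```

```bash
python3 -c "
from h import *
st()"
```

```text
t25.8 pos [0.4949 0.1847 0.0165] tooly ang 0.201 z [ 0.001  0.    -1.   ] F [-0.3  0.4 -0.9] gap 0.0295 grip 30.2 j7 -0.33
```

Emit:
servo_tool --moves '[[[0,0,0.1],[0,0,0],2],[[0,0,0],[0,0,0],4],[[0,0,0],[0,0,0],5],[[0,0,0],[0,0,0],5],[[0,0,-1.5],[0,0,0],5],[[0,0,-3.5],[0,0,0],5],[[0,0,-4],[0,0,0],5],[[0,0,-4],[0,0,0],5],[[0,0,-4],[0,0,0],5],[[-3.5,0,-1],[0,0,0],5],[[-3.5,0,0],[0,0,0],5],[[-3.5,0,0],[0,0,0],5]]'

```text
clock: 26.78
position: [0.5158, 0.0808, 0.196]
ee_rot: [0.001, 0.632, 0.775, 0.001]
contact_force: [0.7, -0.1, -0.4]
finger_gap: 0.05
grip_force: 0.0
```

Emit:
servo_tool --moves '[[[-1,0,0],[0,0,0],5],[[0,0,0],[0,0,0],5],[[0,0,0],[0,0,0],5]]'

```text
clock: 27.03
position: [0.5173, 0.0718, 0.1946]
ee_rot: [-0.0, 0.633, 0.774, 0.0]
contact_force: [0.3, 1.3, 0.3]
finger_gap: 0.0502
grip_force: 0.0
```

```bash
python3 - <<'E'
from h import *
snap("wrist","L"); plan(.53,-.2,.2,.1)
E
```

```text
t27.1 pos [0.5172 0.0727 0.1945] tooly ang 0.2 z [ 0.  0. -1.] F [ 0.3  0.2 -1.2] gap 0.0502 grip 0.0 j7 -0.07
shift [-26.98  -4.17  -0.56] turn [ 0.  -0.   0.1]
```

Emit:
servo_tool --moves '[[[-3.4,-0.5,0],[0,0,0],5],[[-3.4,-0.5,0],[0,0,0],5],[[-3.4,-0.5,0],[0,0,0],5],[[-3.4,-0.5,0],[0,0,0],5],[[-3.4,-0.5,0],[0,0,0],5],[[-3.4,-0.5,0],[0,0,0],5],[[-3.4,-0.5,0],[0,0,0],5],[[-2,-0.5,0],[0,0,0],5],[[0,0,0],[0,0,0],5],[[0,0,0],[0,0,0],5]]'

```text
clock: 27.92
position: [0.5295, -0.1884, 0.1941]
ee_rot: [-0.0, 0.633, 0.774, 0.0]
contact_force: [-0.2, 1.0, -0.3]
finger_gap: 0.0497
grip_force: 0.0
```

```bash
python3 - <<'E'
from h import *
c,im=snap("wrist","M"); a=cv2.imread("pics/L.png")
cr=lambda i:cv2.resize(i[0:300,40:440],(800,600))[:, :]
o=[]
for i in(a,im): o.append(cv2.resize(i[0:280,60:447],(400,290)))
cv2.imwrite("pics/LM.png",cv2.resize(np.hstack(o),(800,290)))
# overlay boxes of ideal poses
B={"phone":(PT,-.038,0,.052,.124,.026),"ear":(PT,.041,-.032,.046,.06,.018),"cube":(PT,.041,.046,.03,.03,.034),"pb":(TT,-.033,0,.042,.096,.030),"2p":(TT,.037,0,.034,.06,.036)}
L=load("L")
out=[]
for img,cc,T in((a,L,PT),(im,c,TT)):
  g=cv2.resize(img,None,fx=2,fy=2,interpolation=cv2.INTER_CUBIC)
  for n,(t,x,y,w,l,z) in B.items():
    if t is T:
      q=np.array([proj(cc,[*tray(t,(x+sx*w/2,y+sy*l/2)),z])*2 for sx,sy in((-1,-1),(1,-1),(1,1),(-1,1))]).round().astype(int)
      cv2.polylines(g,[q],True,(0,0,255),1)
      ctr=q.mean(0)
  k=np.array([proj(cc,[*tray(T,b),.013])*2 for b in((0,0),)])[0].astype(int)
  x0=int(np.clip(k[0]-200,0,720)); y0=int(np.clip(k[1]-260,0,320)); out.append(g[y0:y0+520,x0:x0+400])
cv2.imwrite("pics/LM.png",np.hstack(out))
E
```

```text
(no output)
```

View pics/LM.png

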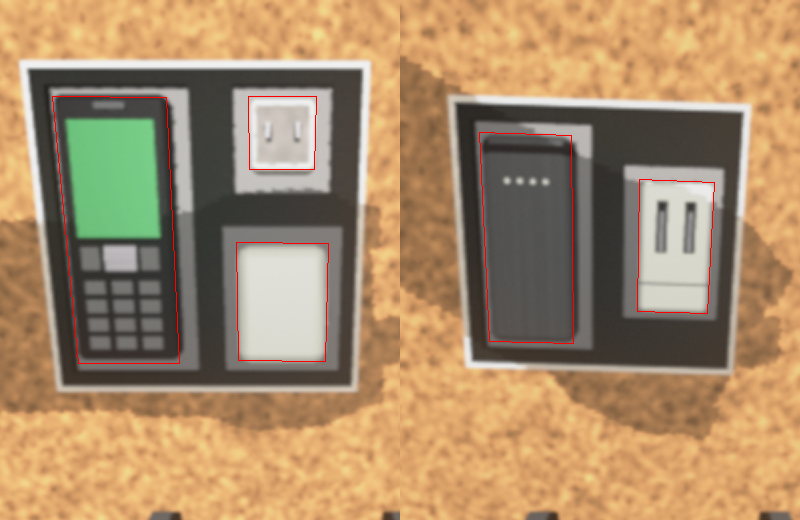

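The composite picture shows all five items lying inside the red outlines I drew for their ideal poses: three in the left tray and two in the right. All are flat in their bays, so I'm handing the job in.

```bash
python3 -c "
from station import close_job
print(close_job())"
```

```text
the job is handed in; nothing more can be done
None
```

I placed all five items flat in their bays and handed the job in after about 28 s on the robot's clock. The last wrist-camera pictures show each one lying on its target outline; I never moved the travel adapter or the tape, and no verdict came back.

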